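Complete a half-loaded housing through the drop funnels

ROBOT

A 6-joint arm with a two-finger parallel gripper is mounted at the origin on the work surface. World frame = base frame: x ahead of the robot, y to its left, z up, the work surface at z = 0. Lengths are in mm, angles in rad, forces in N, time in s.
With the tool pointing down it reaches from about 350 to 975 mm from the base axis. Payload 7.1 kg.
Tool frame: the origin (TCP) lies on the mounting face of the last link; the fingertips stand 182 mm ahead of it and the grasp point (between the pads) lies 163 mm ahead of it (ctrl.tip_reach is the distance from the TCP to the fingertips, in mm); z points along the fingers, y is the direction in which the jaws open and shut (so a half turn about z gives the same grasp; the last joint's range is limited). The gripper opens to 88 mm and grips with 3 to 60 N. Pads are 20 mm wide; open, the fingers measure 115 mm over their backs; the gripper's body (75 mm by 178 mm) begins 61 mm behind the grasp point.
Start: joints at [-1.22, 0.423, 1.63, -0, 1.089, -0.019], TCP at [225.91, -582.727, 404.675] pointing down, gripper open.
Joint ranges: [-3, 3], [-0.9, 2.11], [0.09, 2.58], [-1.31, 4.45], [0.11, 2.69], [-2.54, 2.54]. Speed limits (rad/s): [2.39, 2.39, 3.01, 3.14, 3.14, 3.14].

INTERFACE

Orientations are given as a rotation vector (axis times angle).
In Python, from workcell import ctrl gives the robot as it stands.
- The arm moves only by the tool jog_arm, never from a script. Its argument "steps" is a list that holds one entry, the list of rows, each a list of 7 numbers: the shift along the tool's x, y, z in m, then the turn, a rotation vector about the tool's x, y, z in degrees, then the gripper's target within -1 to 1 (shut at 1, half-way at 0, fully open at -1). A call has 1 to 20 rows; each row shifts and turns the commanded pose from where the row before left it, along the tool's axes as they then stand; what a row does not reach is not made up. A row lasts 1/12 s, in which the tool goes at most 41.7 mm and 7.16 degrees, less where a joint would pass 70% of its speed; a pose out of reach is approached as far as the arm can. A call is refused whole if a number of a shift passes 0.0417 or a number of a turn 7.16, either way. A call with a gripper value outside its range is refused whole. The fingers move at their own pace and stop on an object; the grip force is fixed at half the most. Time passes only in rows, so rows that do not move let the fingers close. It gives the time, the measured TCP pose, the force and the opening at its end, in the units of the state.
- ctrl.get_obs(): the state, without advancing time (a new reading comes with each control period).
- ctrl.get_image(name): name is "scene" or "side" or "wrist"; returns the picture (420x560x3 uint8, red, green, blue); there is no depth.
- ctrl.camera_info(name): a dict with "fx", "fy", "cx", "cy" (pixels), "origin" and "attitude" of the camera in the world; the wrist camera has in their place "T_tool_cam" (4x4, takes a point from camera to tool coordinates, whose origin is the TCP and whose axes are the flange's). Camera axes: x right, y down, z forward; pixel columns grow to the right and rows downward; lengths in mm; the calibration is good to about 2 mm. A picture is of the moment at which its call begins: read the wrist's pose just before it. camera_info takes no time and is no camera call.
- ctrl.close_job(): hands the job in, once; it reports no verdict.
Trained networks look in the newest picture that a camera, given by its name, has taken for a name from the list of things; names that differ only in an ending like _2 or _b are one class to them, and where a whole thing is asked for, a point or a joint stands for the part that bears it (a point fixed in the world has none). Each returns a list of dicts, best first, with "p" (0 to 1); they miss things now and then, are a little off and sometimes report something else, mostly with a low value. They report only what shows in the picture. A call takes as long as a camera call. They do not tell look-alikes from the thing itself.
- ctrl.look_for(thing, camera): "bbox" ([left, top, right, bottom] in pixels, round what is visible of it).
- ctrl.trace(thing, camera): "pixels" (420x560 bool, what is visible of it) and "bbox" ([left, top, right, bottom] in pixels, round what is visible of it).
- ctrl.landmark_of(thing, camera): "uv" ([column, row] in pixels: a listed point, or the origin of a listed thing).
The state is a dict: "t": time; "qpos": joint angles; "qvel": joint speeds; "joint_torque": joint torques, N m; "ee_pos": TCP position; "orientation": TCP orientation; "ft_force": force on the tool from outside, world axes, zero at the start; "moment": the same for the moment, N m; "width": finger opening in mm.
Only numpy, scipy, OpenCV 4.12 (cv2) and the standard library are available. Lean on these libraries where they do the work, as an engineer would, in place of code of your own. Each camera call takes 0.05 s, during which the arm holds its last target.

TASK

The black housing clamped under the two funnels was left half loaded: one of its two cavities already has its insert, the other is empty, and they are too deep and dark to trust the eye. Take the push stick from its stand, feel down through the funnels until you have touched the bare floor of the empty cavity, and then, with the stick, slide the insert waiting on that cavity's track over the edge so that it falls through the funnel and lies fully down in the cavity. Leave the other waiting insert on its track, keep the gripper itself off the inserts, put the stick back upright in its hole in the stand, and do not disturb the bin, the finished housing or the screwdriver.

Things in the scene. Friction and masses are not known exactly. Their poses are not given: they have to be found in the camera images.
- loader: Fixed loading fixture on a 190 x 180 mm aluminium plate: a clamped black housing with two wells, a steel funnel over each, and a white deck with two tracks leading to the funnels. Origin on the table; x runs along the tracks to the funnels, y left, z up. A thin guard beside and beyond the funnels (far wall at x = 64 mm) rises to 118 mm above the table, the highest part.
- well_left (a point): Centre of the floor of the left well, 17 mm above the table, at x 30, y +35 mm in the loader's frame, axes as the loader's. The well is round, 23 mm wide, 45 mm deep. One of the two wells, either one, already holds an insert standing on its floor, so that a probe stops 14 mm above the floor there; the other is empty. An insert fully down has its centre 7 to 10 mm above this point.
- well_right (a point): Centre of the floor of the right well, at x 30, y -35 mm in the loader's frame; otherwise as the left well.
- mouth_left (a point): Centre of the left funnel's round mouth, straight above the well, 97 mm above the table. Inside it is 56 mm wide here and narrows steeply to 23 mm at 66 mm above the table, where the well follows.
- mouth_right (a point): Centre of the right funnel's mouth, 97 mm above the table; the same as the left.
- edge_left (a point): Middle of the edge where the left track's floor ends, 101 mm above the table, overhanging the funnel's mouth, 20 mm short of the well's axis. The track runs straight back from here (-x of the loader) for 95 mm, level and smooth, 19 mm wide between rails 10 mm high and 3 mm thick, open at the rear.
- edge_right (a point): Middle of the edge where the right track's floor ends; the same as the left.
- insert_left_center (a point): Centre of the insert waiting on the left track: dark steel round bush, 16 mm across, 14 mm high, rounded edges, smooth, about 18 g, standing on end on the track floor (centre 108 mm above the table), 30 to 65 mm short of the edge. It fits the well in any attitude with room to spare and slides down the funnel by itself.
- insert_right_center (a point): Centre of the insert waiting on the right track; the same kind of part.
- stick: Nylon push stick, 190 mm long, about 35 g, standing upright in the stand. Origin: centre of its flat lower end; z runs up along it. White: a button tip 14 mm across from 0 to 14 mm, tapering to a 9 mm shaft at 26 mm, on up to 130 mm; yellow round handle 16 mm across from 130 to 190 mm (to be gripped at its middle, 160 mm above the origin).
- stick_tip (a point): Centre of the stick's flat lower end (the same point as its origin).
- stand: Fixed grey block 70 x 110 x 60 mm on the table, origin under its centre; the stick's hole is at its centre. Two short bit drivers with handles 18 mm across, part of the block, stand 35 mm to either side along its y and rise to 94 mm above the table.
- stand_hole (a point): Centre of the mouth of the stick's hole in the stand, 60 mm above the table; the hole is vertical, 20 mm wide, 50 mm deep with a 4 mm chamfer. The stick's lower end rests on its floor, 10 mm above the table.
- bin: Bystander: loose blue open plastic bin of spare inserts, 120 x 160 x 55 mm, origin under its centre. It and the stand are on opposite sides of the loader, either way round.
- finished_housing: Bystander: loose black housing 56 x 130 x 50 mm lying on the table beyond the loader, origin under its centre.
- driver: Bystander: loose screwdriver 190 mm long lying on the table beyond the loader.
Mind the look-alikes: they are no part of the job. Leave any blue or orange look-alike of the stick alone.

How it is judged:
By the outcome, as a careful person would: the job done as asked, in the order asked, and still so for the second after the job is handed in, with the robot touching nothing.
It also fails if it takes over 53 s, if anything falls off the work surface, if the arm or the gripper's body presses on something with over 40 N, if the wrist force passes 120 N, or if a joint passes its speed limit or range.

## Working session

There is one attempt and no reset: what is moved stays moved. The work goes in short steps, Python scripts to look and compute and a tool call to move; the robot and the scene stay as the last step left them, time stands still between calls to the robot, and variables do not carry over. Pictures are saved under pics/ and viewed, and the job is handed in when it is done.

Besides the shell and the picture viewer there is one more tool, called after "Request:" in YAML: its name, and indented under it one key for each argument. jog_arm: Moves the arm, as the interface text tells. Its arguments: {"type":"object","properties":{"steps":{"type":"array"}},"required":["steps"]}

```bash
mkdir -p pics; ls; python3 - <<'E'
from workcell import ctrl
import cv2
print(ctrl.get_obs(), ctrl.tip_reach)
for n in ["scene","side","wrist"]:
    im=ctrl.get_image(n); cv2.imwrite(f"pics/{n}0.png",im[:,:,::-1])
    print(n,ctrl.camera_info(n))
E
```

```text
pics
{'t': 0.0, 'qpos': array([-1.22001499e+00,  4.23854489e-01,  1.63067450e+00,  1.53843718e-05,
        1.08860443e+00, -1.90276718e-02]), 'qvel': array([ 0.00083559,  0.00098624, -0.00249549,  0.00011819, -0.00190895,
        0.00118681]), 'joint_torque': array([ 6.01781849e-04, -5.44636095e+01, -2.73667234e+01,  6.44524838e-02,
        2.27938994e-02, -1.03405578e-04]), 'ee_pos': array([ 225.8141854 , -582.4881673 ,  403.89905339]), 'orientation': array([-3.08654660e+00, -5.77299354e-01,  3.78329042e-04]), 'ft_force': array([ 0.40713766, -0.01416793, -0.88043577]), 'moment': array([-0.08242172,  0.01548672,  0.01671555]), 'width': 87.76113164535799} 182.0
scene {'fx': 437.30444549212206, 'fy': 437.30444549212206, 'cx': 278.69281703018794, 'cy': 214.48109091591462, 'origin': array([1166.48176287,  179.8407702 , 1018.62172828]), 'attitude': array([-1.60350245, -2.21955196,  0.64341143])}
side {'fx': 482.7929001166494, 'fy': 482.7929001166494, 'cx': 274.33781485993427, 'cy': 204.94155434151853, 'origin': array([ 418.43401736, -616.79180734,  855.57919034]), 'attitude': array([-2.44664891,  0.37904504, -0.14718817])}
wrist {'fx': 309.5487146099668, 'fy': 309.5487146099668, 'cx': 279.877223617947, 'cy': 212.46729607992063, 'T_tool_cam': array([[-6.90323635e-04, -9.70102481e-01, -2.42694663e-01,
         6.69399111e+01],
       [ 9.99999163e-01, -9.35315366e-04,  8.94245872e-04,
         5.33947343e-01],
       [-1.09450619e-03, -2.42693842e-01,  9.70102315e-01,
         1.90735719e+01],
       [ 0.00000000e+00,  0.00000000e+00,  0.00000000e+00,
         1.00000000e+00]])}
```

View pics/scene0.png

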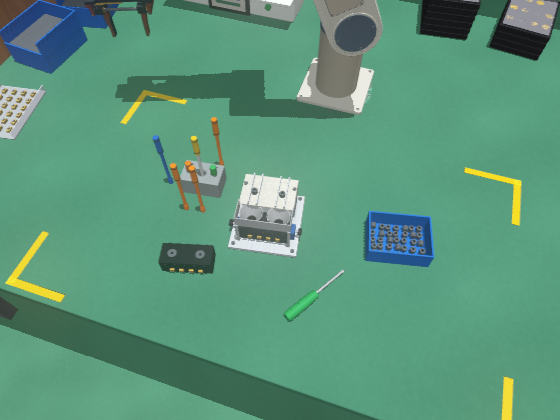

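View pics/side0.png

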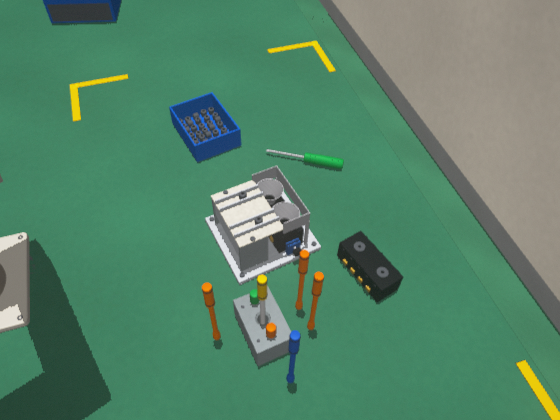

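View pics/wrist0.png

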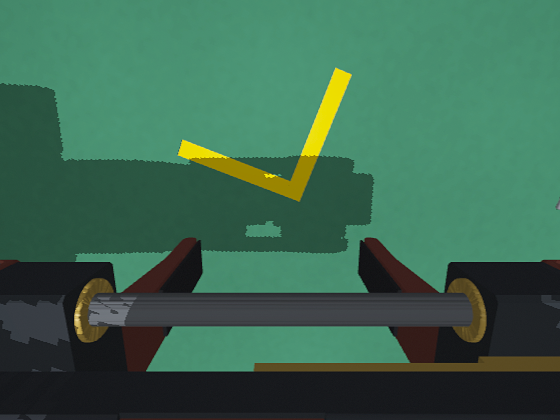

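The scene shows the yellow-handled stick at scene (196,145) / side (262,287). The look-alikes are orange at scene (215,125), (177,172), (193,175), blue at (158,145), and the short bit drivers in the block. The loader is near scene (268,215), the bin on the right. I'll triangulate next.

```bash
cat > h.py <<'E'
from workcell import ctrl
import numpy as np, cv2
from scipy.spatial.transform import Rotation as R
def cam(n,obs=None):
    c=ctrl.camera_info(n)
    if n=="wrist":
        o=obs or ctrl.get_obs(); T=np.eye(4);T[:3,:3]=R.from_rotvec(o["orientation"]).as_matrix();T[:3,3]=o["ee_pos"]
        X=T@c["T_tool_cam"]; return c,X[:3,3],X[:3,:3]
    return c,np.array(c["origin"]),R.from_rotvec(c["attitude"]).as_matrix()
def ray(n,uv,obs=None):
    c,o,A=cam(n,obs); d=A@np.array([(uv[0]-c["cx"])/c["fx"],(uv[1]-c["cy"])/c["fy"],1.]); return o,d/np.linalg.norm(d)
def atz(n,uv,z,obs=None):
    o,d=ray(n,uv,obs); return o+d*(z-o[2])/d[2]
def tri(rays):
    A=sum(np.eye(3)-np.outer(d,d) for o,d in rays); b=sum((np.eye(3)-np.outer(d,d))@o for o,d in rays)
    p=np.linalg.solve(A,b); return p,[np.linalg.norm((np.eye(3)-np.outer(d,d))@(p-o)) for o,d in rays]
def proj(n,P,obs=None):
    c,o,A=cam(n,obs); q=A.T@(np.asarray(P,float)-o); return np.array([c["fx"]*q[0]/q[2]+c["cx"],c["fy"]*q[1]/q[2]+c["cy"]])
E
python3 - <<'E'
from h import *
np.set_printoptions(precision=1,suppress=True)
Z={"well_left":17,"well_right":17,"mouth_left":97,"mouth_right":97,"edge_left":101,"edge_right":101,"insert_left_center":108,"insert_right_center":108,"stand_hole":60,"stand":0,"loader":0,"stick":10,"bin":0,"finished_housing":0}
for k in Z:
    for n in ["scene","side"]:
        r=ctrl.landmark_of(k,n)
        print(k,n,[(np.array(a["uv"]),round(a["p"],2),atz(n,a["uv"],Z[k])[:2]) for a in r[:3]])
print(ctrl.get_obs()["t"])
E
```

```text
well_left scene [(array([279.7, 231. ]), 0.56, array([611.6,   0.3]))]
well_left side [(array([268.5, 209.3]), 0.92, array([615.2,   7. ]))]
well_right scene []
well_right side [(array([282.6, 236.5]), 0.91, array([621.8, -71.3]))]
mouth_left scene [(array([280.2, 215.4]), 0.66, array([612.8,   1.8]))]
mouth_left side [(array([268.8, 190.1]), 0.76, array([612. ,  -4.9]))]
mouth_right scene [(array([246.3, 214.6]), 0.82, array([637.2, -79.3]))]
mouth_right side [(array([284.2, 211.6]), 0.67, array([624.4, -67.3]))]
edge_left scene [(array([278.4, 205.9]), 0.72, array([589.8, -10.6]))]
edge_left side [(array([261.1, 193.3]), 0.92, array([593.4, -11.6])), (array([282.1, 210.7]), 0.75, array([620.1, -66.8])), (array([302.9, 161.2]), 0.53, array([705.4,  47.8]))]
edge_right scene [(array([252.4, 207. ]), 0.76, array([613.5, -71.5])), (array([188.8, 257.5]), 0.29, array([ 793., -164.]))]
edge_right side [(array([276.9, 215.3]), 0.56, array([606.7, -74.6])), (array([260.1, 192. ]), 0.35, array([592.5,  -7.7]))]
insert_left_center scene [(array([282.9, 193.3]), 0.47, array([554.1, -10.3])), 
[... 884 characters left out ...]
7])), (array([170.6, 182.2]), 0.65, array([ 552.4, -348.1])), (array([202.1, 180. ]), 0.49, array([ 516.8, -265.7]))]
stick side [(array([298.1, 302.7]), 0.96, array([ 603. , -222.7])), (array([312.3, 323. ]), 0.96, array([ 614.3, -270.2])), (array([219.1, 334.8]), 0.83, array([ 442.4, -240.2]))]
bin scene [(array([394.2, 244.7]), 0.74, array([546.8, 297.6]))]
bin side [(array([205.6, 132.2]), 0.69, array([540.1, 307.2])), (array([262.7, 328.2]), 0.4, array([ 523.9, -247.8])), (array([363. , 272.5]), 0.3, array([ 754.4, -194. ]))]
finished_housing scene [(array([189.3, 262.1]), 0.68, array([ 763.6, -195.1]))]
finished_housing side [(array([364.5, 274.5]), 0.64, array([ 755.3, -199.2]))]
1.55
```

```bash
python3 - <<'E'
import cv2
a=cv2.imread("pics/scene0.png")[100:280,120:320]; cv2.imwrite("pics/sc_crop.png",cv2.resize(a,None,fx=3.3,fy=3.3,interpolation=cv2.INTER_CUBIC)[:600])
a=cv2.imread("pics/side0.png")[160:390,180:420]; cv2.imwrite("pics/si_crop.png",cv2.resize(a,None,fx=2.6,fy=2.6,interpolation=cv2.INTER_CUBIC)[:600])
E
```

```text
(no output)
```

View pics/sc_crop.png

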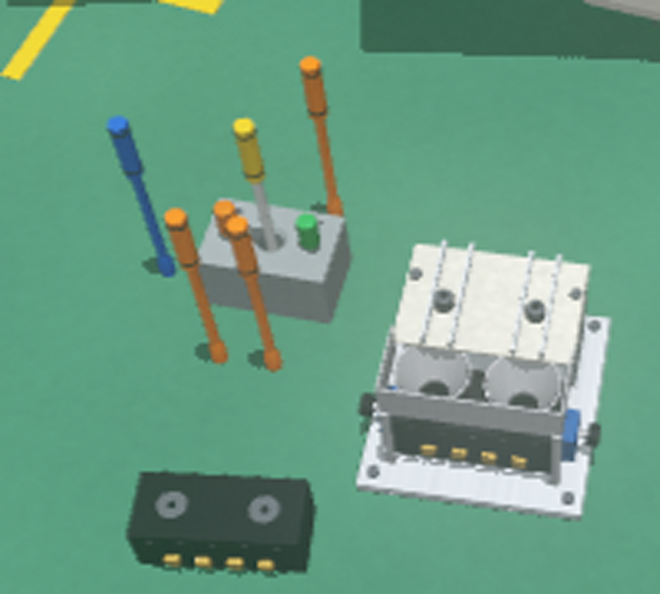

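View pics/si_crop.png

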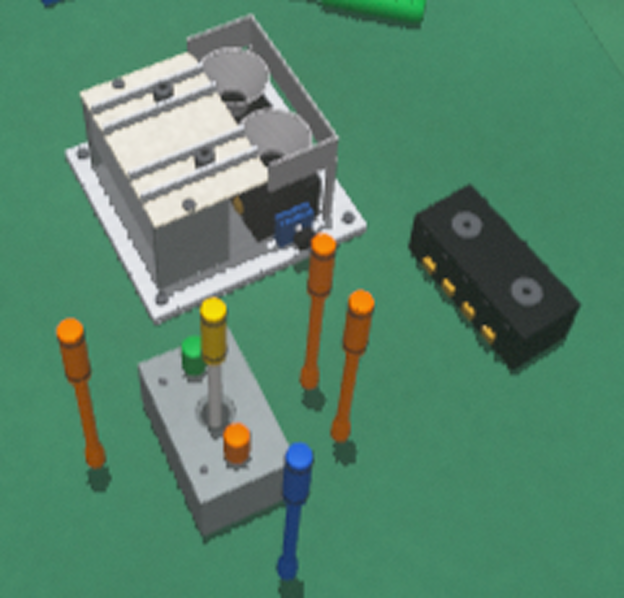

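```bash
python3 - <<'E'
from h import *
np.set_printoptions(precision=1,suppress=True)
for n,a,b in [("yellow",(194.2,138.8),(261.9,278.8)),("A",(173.3,165.8),(318.5,276.2)),("B",(192.1,168.8),(303.8,253.8)),("C",(213.9,120),(207,287)),("blue",(156,137.6),(294.6,335)),
  ("Abot",(186.4,207),(311,328)),("Bbot",(202.5,208.5),(299,307)),("Cbot",(221.5,164),(217,338)),("bluebot",(170.5,181.5),(290.5,380)),
  ("green",(213,167),(254,293)),("orangebit",(188,163),(271,327)),
  ("hole/stick base",(202.5,172),(263,318))]:
    p,e=tri([ray("scene",a),ray("side",b)]); print(n,p,np.array(e))
# stand top corners side crop -> px, z=60
for c in [(139,366),(228,330),(203,490),(300,458)]:
    print("stand corner",atz("side",(c[0]/2.6+180,c[1]/2.6+160),60))
for c in [(67,152),(160,320),(366,230)]:
    print("plate corner",atz("side",(c[0]/2.6+180,c[1]/2.6+160),6))
for c in [(415,245),(589,265),(578,385),(393,347)]:
    print("deck corner",atz("scene",(c[0]/3.3+120,c[1]/3.3+100),101))
for c in [(610,318),(582,516),(358,488)]:
    print("plate corner sc",atz("scene",(c[0]/3.3+120,c[1]/3.3+100),6))
E
```

```text
yellow [ 523.1 -254.   195. ] [0.9 0.9]
A [ 611.7 -271.2  185.5] [0.8 0.8]
B [ 604.5 -224.4  184.4] [1.4 1.4]
C [ 439.  -237.2  185.3] [1.2 1.2]
blue [ 542.9 -352.6  185.8] [0.8 0.8]
Abot [ 610.5 -274.3   -0.5] [0.4 0.4]
Bbot [ 602.9 -228.3    2.9] [0.4 0.4]
Cbot [ 437.2 -239.9   -1.1] [0.4 0.4]
bluebot [ 542.9 -355.    -1.3] [0.6 0.6]
green [ 518.1 -219.5   90.1] [0.9 0.9]
orangebit [ 527.2 -289.4   90.3] [0.6 0.6]
hole/stick base [ 522.6 -254.5   58.5] [0.3 0.3]
stand corner [ 481.3 -207.    60. ]
stand corner [ 549.1 -198.7   60. ]
stand corner [ 498.3 -306.3   60. ]
stand corner [ 566.2 -304.7   60. ]
plate corner [478.7  31.9   6. ]
plate corner [ 510.8 -146.5    6. ]
plate corner [ 691.3 -117.     6. ]
deck corner [ 521.8 -123.8  101. ]
deck corner [497.1  14.1 101. ]
deck corner [607.1  38.8 101. ]
deck corner [ 618.8 -105.3  101. ]
plate corner sc [476.1  30.3   6. ]
plate corner sc [664.   62.9   6. ]
plate corner sc [ 696.1 -112.8    6. ]
```

Request:
jog_arm:
  steps:
    - [[0.0283,-0.0212,-0.0104,0,0,0,-1],[0.0283,-0.0212,-0.0104,0,0,0,-1],[0.0283,-0.0212,-0.0104,0,0,0,-1],[0.0283,-0.0212,-0.0104,0,0,0,-1],[0.0283,-0.0212,-0.0104,0,0,0,-1],[0.0283,-0.0212,-0.0104,0,0,0,-1],[0.0283,-0.0212,-0.0104,0,0,0,-1],[0.0283,-0.0212,-0.0104,0,0,0,-1],[0.0283,-0.0212,-0.0104,0,0,0,-1],[0.0283,-0.0212,-0.0104,0,0,0,-1],[0.0283,-0.0212,-0.0104,0,0,0,-1],[0.0283,-0.0212,-0.0104,0,0,0,-1],[0.0283,-0.0212,-0.0104,0,0,0,-1],[0.0283,-0.0212,-0.0104,0,0,0,-1],[0,0,0,0,0,5.6,-1],[0,0,0,0,0,5.6,-1],[0,0,0,0,0,0,-1]]

```text
t: 2.97
ee_pos: [488.3, -162.0, 550.5]
orientation: [3.13, 0.271, 0.001]
ft_force: [0.0, 0.4, -0.4]
width: 87.9
```

```bash
python3 - <<'E'
from h import *
np.set_printoptions(precision=2,suppress=True)
o=ctrl.get_obs(); print(o["t"],o["ee_pos"],o["orientation"],o["qpos"])
im=ctrl.get_image("wrist"); cv2.imwrite("pics/w1.png",im[:,:,::-1]); np.save("o1.npy",np.r_[o["ee_pos"],o["orientation"]])
E
```

```text
2.9667 [ 488.35 -161.97  550.52] [3.13 0.27 0.  ] [-0.34  0.11  1.71 -0.    1.32  1.05]
```

View pics/w1.png

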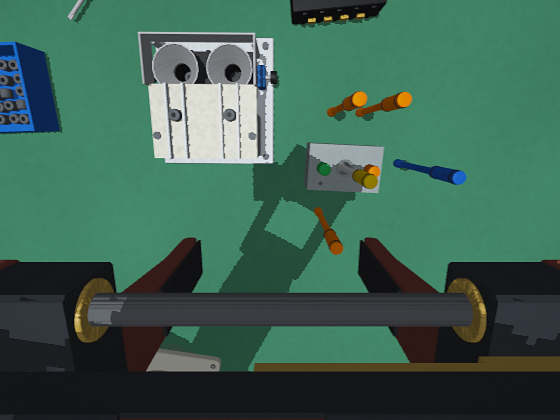

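The wrist view shows the loader upper left (funnels (175,63), (229,62); inserts (175,115), (230,115)) and the yellow stick's top at (366,181), standing at the stand's centre.

```bash
python3 - <<'E'
from h import *
np.set_printoptions(precision=1,suppress=True)
v=np.load("o1.npy"); o={"ee_pos":v[:3],"orientation":v[3:]}
Z={"well_left":17,"well_right":17,"mouth_left":97,"mouth_right":97,"edge_left":101,"edge_right":101,"insert_left_center":108,"insert_right_center":108,"stand_hole":60,"loader":0,"stand":0}
for k in Z:
    r=ctrl.landmark_of(k,"wrist")
    print(k,[(np.array(a["uv"]),round(a["p"],2),atz("wrist",a["uv"],Z[k],o)[:2]) for a in r[:3]])
print("top yellow",atz("wrist",(366,181),200,o))
im=cv2.imread("pics/w1.png")
cv2.imwrite("pics/w1a.png",cv2.resize(im[25:170,130:285],None,fx=4,fy=4,interpolation=cv2.INTER_CUBIC))
cv2.imwrite("pics/w1b.png",cv2.resize(im[130:205,290:480],None,fx=4,fy=4,interpolation=cv2.INTER_CUBIC))
E
```

```text
well_left [(array([192.1,  79.4]), 0.73, array([613.8,  -3.4])), (array([238.8,  78.8]), 0.2, array([627.1, -74.4]))]
well_right []
mouth_left [(array([175.7,  68.9]), 0.74, array([613.6,  -4. ]))]
mouth_right [(array([225.4,  68.3]), 0.9, array([625.3, -67.4])), (array([337.6, 168.1]), 0.71, array([ 524.4, -238.4]))]
edge_left [(array([173.7,  84.3]), 0.93, array([594.2,  -4.5]))]
edge_right [(array([230.3,  82.8]), 0.76, array([608.5, -76.7]))]
insert_left_center [(array([175.6, 113.7]), 0.53, array([558.1, -12.5]))]
insert_right_center []
stand_hole [(array([348.3, 167. ]), 0.59, array([ 526.3, -261.5])), (array([176.1, 116.2]), 0.42, array([555.2,   2.1]))]
loader [(array([217.5, 101.6]), 0.76, array([589.4, -42.6]))]
stand [(array([337.4, 167.1]), 0.93, array([ 519.3, -257.3])), (array([176.1,  84.6]), 0.66, array([603.7,  26. ]))]
top yellow [ 523.3 -250.7  200. ]
```

View pics/w1a.png

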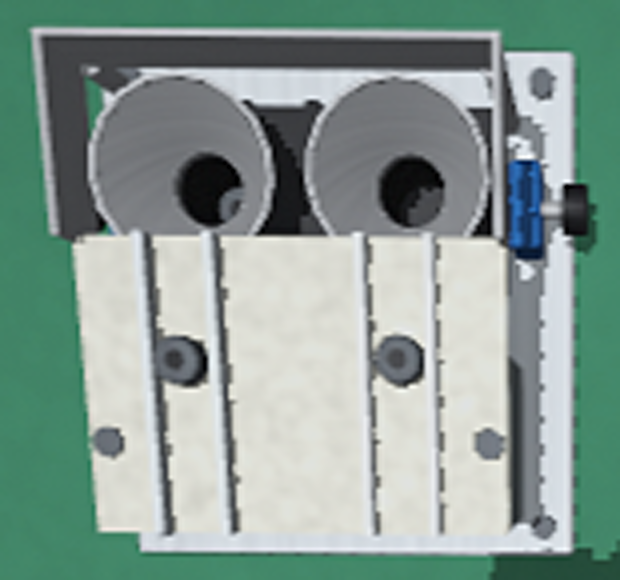

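View pics/w1b.png

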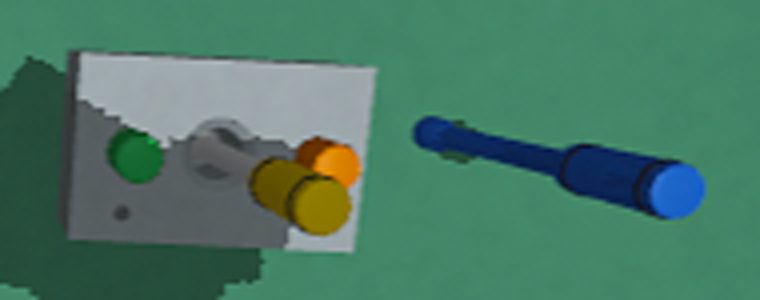

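```bash
python3 - <<'E'
from h import *
np.set_printoptions(precision=1,suppress=True)
v=np.load("o1.npy"); o={"ee_pos":v[:3],"orientation":v[3:]}
f=lambda c,z,off=(130,25):atz("wrist",((c[0]+.5)/4-.5+off[0],(c[1]+.5)/4-.5+off[1]),z,o)[:2]
P={}
for n,a,b in [("l1",(140,235),(165,532)),("l2",(209,235),(233,532)),("r1",(361,235),(375,532)),("r2",(430,235),(439,532))]:
    A,B=f(a,111),f(b,111); d=A-B; print(n,A,B,np.degrees(np.arctan2(d[1],d[0])),np.linalg.norm(d)); P[n]=(A,B)
print("left mid",(P["l1"][0]+P["l2"][0])/2,(P["l1"][1]+P["l2"][1])/2,"right",(P["r1"][0]+P["r2"][0])/2,(P["r1"][1]+P["r2"][1])/2)
print("inserts top",f((176,359),115),f((397,359),115))
print("deck/edge row",f((72,236),101),f((505,238),101),"rear",f((98,530),101),f((511,534),101))
print("guard",[f(c,118) for c in [(33,31),(498,33),(52,236),(500,238)]])
print("plate",[f(c,6) for c in [(573,53),(575,550),(141,550)]])
print("mouths",f((182,160),97),f((397,160),97))
s=(290,130)
print("stick top",f((320,206),200,s),"stand",[f(c,60,s) for c in [(78,52),(376,69),(354,251),(66,238)]],"hole",f((220,150),60,s))
print("blue top",f((675,192),190,s))
E
```

```text
l1 [592.4   3.5] [500.8 -12.4] 9.853576922223898 92.88762434303894
l2 [596.1 -18. ] [504.7 -34.8] 10.41974671847141 92.89850710622093
r1 [604.3 -65.5] [512.9 -81.7] 10.056356908540483 92.90824403254143
r2 [608.1 -87. ] [ 516.5 -102.8] 9.79620077813217 92.91390743680827
left mid [594.2  -7.2] [502.8 -23.6] right [606.2 -76.2] [514.7 -92.2]
inserts top [556.8 -12.4] [568.9 -82.3]
deck/edge row [589.2  28.9] [ 612.6 -109.6] rear [496.3  13.6] [ 519.2 -126.1]
guard [array([643.5,  37.3]), array([ 666.9, -100.4]), array([586.7,  27.9]), array([ 610.1, -109.7])]
plate [array([ 695.4, -116.1]), array([ 509.4, -148.2]), array([478.3,  31.5])]
mouths [618.6  -2.8] [630.5 -71.2]
stick top [ 523.8 -254.6] stand [array([ 551.5, -196. ]), array([ 564.4, -306.7]), array([ 496.1, -315.6]), array([ 482.1, -205. ])] hole [ 525.1 -256. ]
blue top [ 543.5 -353.6]
```

Request:
jog_arm:
  steps:
    - [[0.0064,0.0325,0,0,0,0,-1],[0.0064,0.0325,0,0,0,0,-1],[0.0064,0.0325,0,0,0,0,-1],[0,0,0.0375,0,0,0,-1],[0,0,0.0375,0,0,0,-1],[0,0,0.0375,0,0,0,-1],[0,0,0.02,0,0,0,-1],[0,0,0,0,0,0,-1]]

```text
t: 4.23
ee_pos: [522.5, -255.0, 412.7]
orientation: [-3.125, -0.273, 0.012]
ft_force: [-0.9, 0.9, -0.6]
width: 87.4
```

```bash
python3 - <<'E'
from h import *
np.set_printoptions(precision=2,suppress=True)
o=ctrl.get_obs(); print(o["t"],o["ee_pos"],o["orientation"])
for n in ["wrist","side"]:
    im=ctrl.get_image(n); cv2.imwrite(f"pics/{n}2.png",im[:,:,::-1])
    print(n,proj(n,[524,-254.8,200],o),proj(n,[524,-254.8,170],o))
im=cv2.imread("pics/side2.png")[120:390,150:400]; cv2.imwrite("pics/side2c.png",cv2.resize(im,None,fx=2.2,fy=2.2))
E
```

```text
4.2333 [ 522.47 -254.96  412.69] [-3.12 -0.27  0.01]
wrist [281.1  235.44] [281.13 222.6 ]
side [263.05 277.71] [263.19 287.18]
```

View pics/wrist2.png

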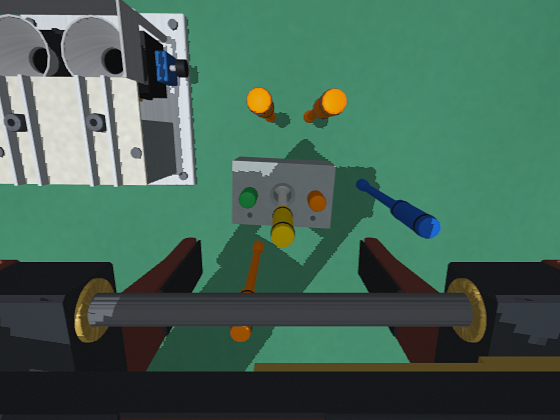

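View pics/side2c.png

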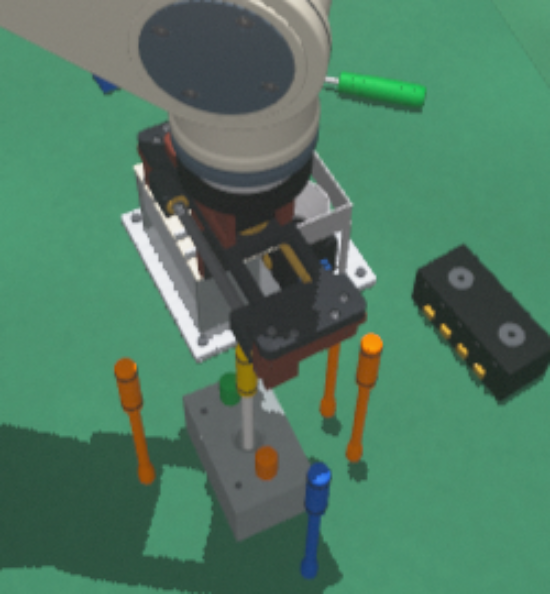

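The stick's yellow top sits at wrist (283,236), against a prediction of (281,235), and is centred between the jaws. I'll descend and grip.

Request:
jog_arm:
  steps:
    - [[0.0015,0,0.02,0,0,0,-1],[0,0,0.02,0,0,0,-1],[0,0,0.02,0,0,0,-1],[0,0,0.012,0,0,0,-1],[0,0,0.0077,0,0,0,-1],[0,0,0,0,0,0,1],[0,0,0,0,0,0,1],[0,0,0,0,0,0,1],[0,0,0,0,0,0,1],[0,0,0,0,0,0,1],[0,0,0,0,0,0,1]]

```text
t: 5.25
ee_pos: [525.5, -255.3, 338.7]
orientation: [3.129, 0.273, 0.001]
ft_force: [-0.4, -0.1, 0.3]
width: 51.3
```

```bash
python3 - <<'E'
from h import *
np.set_printoptions(precision=2,suppress=True)
o=ctrl.get_obs(); print(o["t"],o["ee_pos"],o["orientation"],o["width"],o["ft_force"])
im=ctrl.get_image("wrist"); cv2.imwrite("pics/w3.png",im[:,:,::-1])
E
```

```text
5.25 [ 525.49 -255.3   338.71] [3.13 0.27 0.  ] 51.31768444830896 [-0.39 -0.09  0.27]
```

View pics/w3.png

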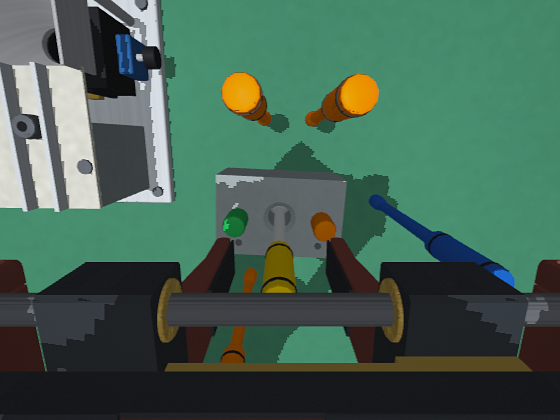

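Request:
jog_arm:
  steps:
    - [[-0.001,0,0.003,0,0,0,1],[0,0,0.003,0,0,0,1],[0,0,0,0,0,0,1],[0,0,0,0,0,0,1],[0,0,0,0,0,0,1],[0,0,0,0,0,0,1],[0,0,0,0,0,0,1],[0,0,0,0,0,0,1],[0,0,0,0,0,0,1]]

```text
t: 6.05
ee_pos: [524.4, -255.4, 332.1]
orientation: [-3.13, -0.274, 0.0]
ft_force: [0.2, 0.2, -0.6]
width: 15.6
```

Request:
jog_arm:
  steps:
    - [[0,0,0,0,0,0,1],[0,0,-0.015,0,0,0,1],[0,0,-0.025,0,0,0,1],[0,0,-0.03,0,0,0,1],[0,0,-0.03,0,0,0,1],[0,0,-0.03,0,0,0,1],[0,0,-0.01,0,0,0,1],[0,0,0,0,0,0,1]]

```text
t: 6.72
ee_pos: [524.8, -255.6, 475.1]
orientation: [3.127, 0.273, 0.008]
ft_force: [-0.3, -0.3, -0.1]
width: 15.3
```

```bash
python3 - <<'E'
from h import *
np.set_printoptions(precision=2,suppress=True)
o=ctrl.get_obs(); print(o["t"],o["ee_pos"],o["orientation"],o["width"],o["ft_force"])
im=ctrl.get_image("wrist"); cv2.imwrite("pics/w4.png",im[:,:,::-1])
T=R.from_rotvec(o["orientation"]).as_matrix(); print("tip nominal",o["ee_pos"]+T@[0,0,323], proj("wrist",o["ee_pos"]+T@[0,0,323],o))
E
```

```text
6.7167 [ 524.84 -255.64  475.11] [3.13 0.27 0.01] 15.329726578102536 [-0.32 -0.27 -0.1 ]
tip nominal [ 526.54 -256.51  152.12] [279.28 203.84]
```

View pics/w4.png

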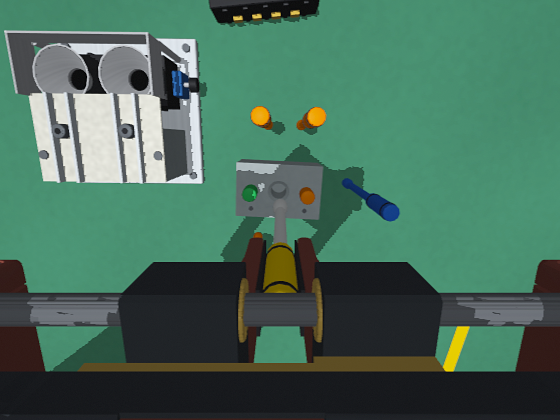

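Request:
jog_arm:
  steps:
    - [[0.01,-0.013,0,0,0,0,1],[0.02,-0.025,0,0,0,0,1],[0.02,-0.025,0,0,0,0,1],[0.02,-0.025,0,0,0,0,1],[0.02,-0.025,0,0,0,0,1],[0.02,-0.025,0,0,0,0,1],[0.01,-0.013,0,0,0,0,1],[0.01,-0.013,0,0,0,0,1],[0,0,0,0,0,0,1],[0,0,0,0,0,0,1]]

```text
t: 7.6
ee_pos: [623.9, -70.9, 470.2]
orientation: [-3.129, -0.275, 0.004]
ft_force: [0.1, -0.1, -0.4]
width: 15.2
```

```bash
cat > snap.py <<'E'
from h import *
import sys
np.set_printoptions(precision=2,suppress=True)
o=ctrl.get_obs(); print(o["t"],o["ee_pos"],o["orientation"],o["width"],o["ft_force"])
T=R.from_rotvec(o["orientation"]).as_matrix(); tip=o["ee_pos"]+T@[0,0,323]; print("tip nominal",tip)
for n in sys.argv[2:]:
    im=ctrl.get_image(n); cv2.imwrite(f"pics/{n}_{sys.argv[1]}.png",im[:,:,::-1])
    print(n,"tip px",proj(n,tip,o))
np.save(f"o_{sys.argv[1]}.npy",np.r_[o["ee_pos"],o["orientation"]])
E
python3 snap.py 5 wrist side scene
```

```text
7.6 [623.86 -70.92 470.23] [-3.13 -0.28  0.  ] 15.234000265579484 [ 0.07 -0.14 -0.44]
tip nominal [622.93 -70.9  147.24]
wrist tip px [279.28 203.83]
side tip px [284.77 197.04]
scene tip px [250.34 199.64]
```

View pics/wrist_5.png

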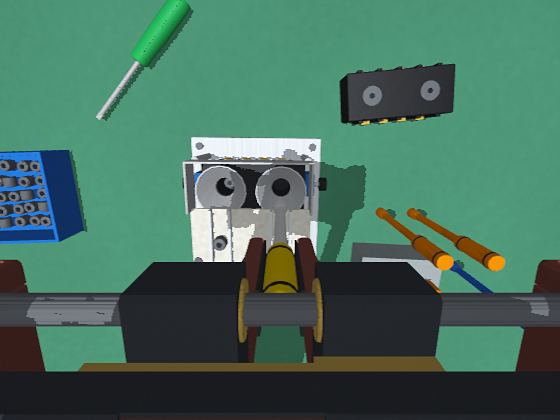

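```bash
python3 - <<'E'
import cv2
a=cv2.imread("pics/scene_5.png")[130:270,200:340]; a=cv2.resize(a,None,fx=4,fy=4,interpolation=cv2.INTER_CUBIC); cv2.imwrite("pics/sc5.png",a)
a=cv2.imread("pics/side_5.png")[130:280,190:340]; a=cv2.resize(a,None,fx=4,fy=4,interpolation=cv2.INTER_CUBIC); cv2.imwrite("pics/si5.png",a)
E
```

```text
(no output)
```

View pics/sc5.png

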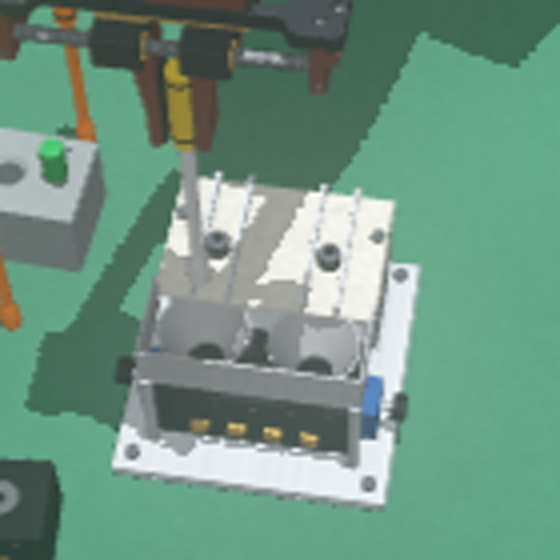

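View pics/si5.png

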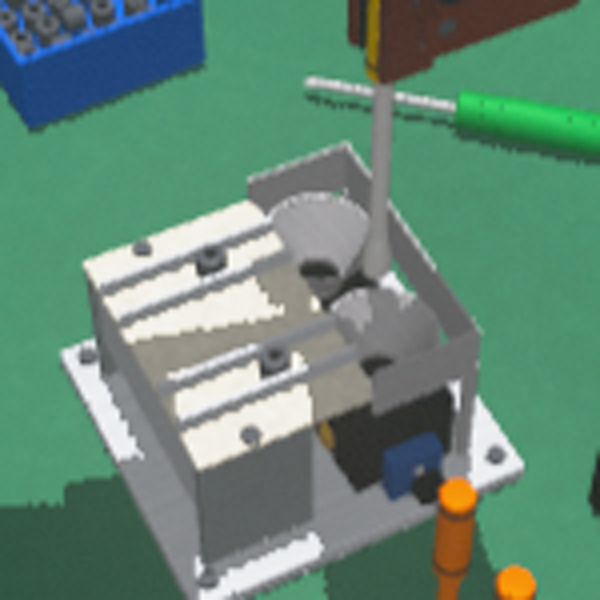

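```bash
python3 - <<'E'
from h import *
np.set_printoptions(precision=1,suppress=True)
v=np.load("o_5.npy"); o={"ee_pos":v[:3],"orientation":v[3:]}
im=cv2.imread("pics/wrist_5.png")[130:270,175:335]
cv2.imwrite("pics/w5c.png",cv2.resize(im,None,fx=4,fy=4,interpolation=cv2.INTER_CUBIC))
y=np.radians(10);c,s=np.cos(y),np.sin(y)
for ox,oy in [(587,-42),(589,-42.5),(591,-43)]:
    L=lambda x,yy,z:(ox+c*x-s*yy,oy+s*x+c*yy,z)
    for nm,p in [("wl66",(30,35,66)),("wr66",(30,-35,66)),("ml",(30,35,97)),("mr",(30,-35,97)),("el",(10,35,101)),("g1",(64,70,118)),("plate c",(95,-90,6)),("plate c2",(95,90,6))]:
        print(nm,(proj("wrist",L(*p),o)-[175,130]+.5)*4-.5,end=" ")
    print()
E
```

```text
wl66 [197.6 241.7] wr66 [419.9 241.7] ml [179.  260.3] mr [419.9 260.4] el [179.7 330.4] g1 [ 27.3 150.1] plate c [577.6  27.8] plate c2 [61.8 27.7] 
wl66 [200.1 235.8] wr66 [422.6 235.8] ml [181.6 253.9] mr [422.8 254. ] el [182.3 324.1] g1 [ 29.9 143.1] plate c [580.2  22.3] plate c2 [63.9 22.1] 
wl66 [202.5 229.8] wr66 [425.3 229.9] ml [184.2 247.6] mr [425.7 247.6] el [184.9 317.9] g1 [ 32.5 136. ] plate c [582.7  16.7] plate c2 [65.9 16.5]
```

View pics/w5c.png

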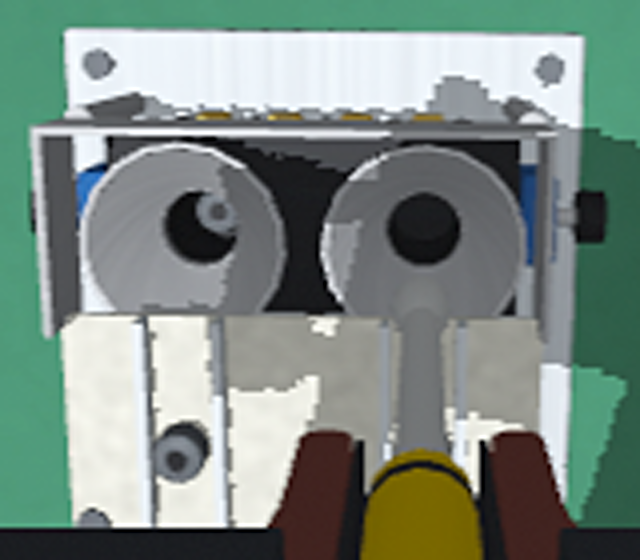

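Crop (w5c): both wells are visible, left (202,227) with a faint ring inside and right (425,228) dark. That isn't to be trusted by eye, so I probe the right one first.

Request:
jog_arm:
  steps:
    - [[0.0034,0.002,0,0,0,0,1],[0,0,0.015,0,0,0,1],[0,0,0.02,0,0,0,1],[0,0,0.02,0,0,0,1],[0,0,0.01,0,0,0,1],[0,0,0,0,0,0,1],[0,0,0,0,0,0,1]]

```text
t: 8.33
ee_pos: [627.7, -73.2, 407.1]
orientation: [-3.13, -0.272, 0.001]
ft_force: [-0.0, -0.4, 0.1]
width: 15.7
```

```bash
python3 snap.py 6 wrist scene;python3 - <<'E'
import cv2
a=cv2.imread("pics/scene_6.png")[130:270,200:340]; a=cv2.resize(a,None,fx=4,fy=4,interpolation=cv2.INTER_CUBIC)
b=cv2.imread("pics/wrist_6.png")[100:290,180:400];b=cv2.resize(b,None,fx=3,fy=3,interpolation=cv2.INTER_CUBIC); cv2.imwrite("pics/w6c.png",b);cv2.imwrite("pics/sc6.png",a)
E
```

```text
8.3333 [627.74 -73.22 407.11] [-3.13 -0.27  0.  ] 15.725162310289788 [-0.   -0.35  0.08]
tip nominal [627.56 -73.2   84.11]
wrist tip px [279.28 203.84]
scene tip px [250.19 214.92]
```

View pics/w6c.png

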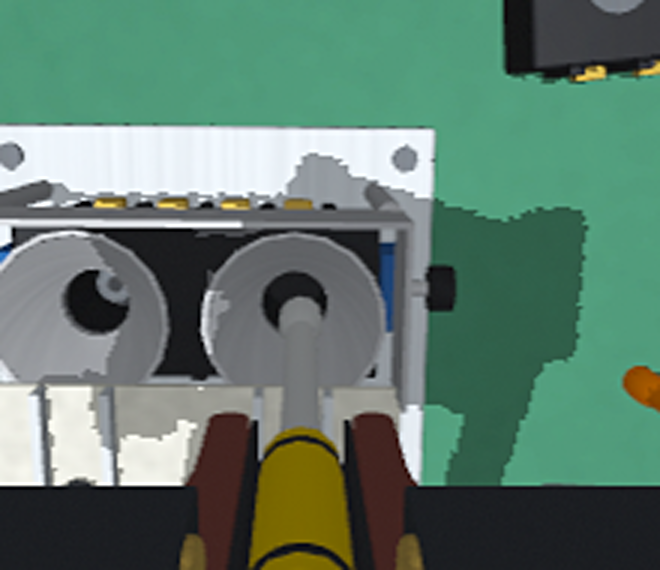

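View pics/sc6.png

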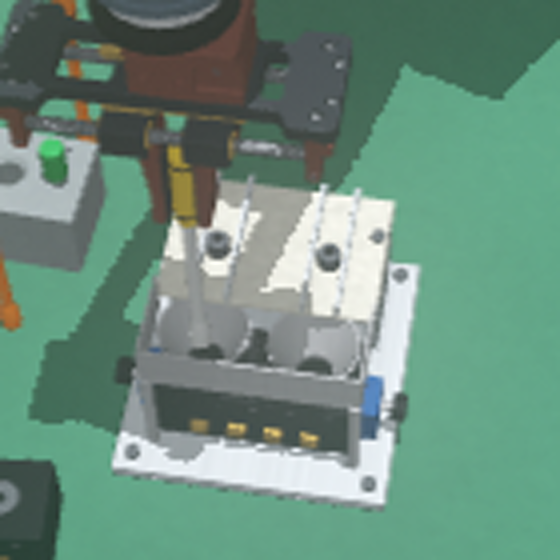

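```bash
python3 - <<'E'
from h import *
v=np.load("o_6.npy"); o={"ee_pos":v[:3],"orientation":v[3:]}
for z in (66,84.1):print(proj("wrist",[627.56,-73.2,z],o), atz("wrist",(278+.0,200.7),66,o))
E
```

```text
[279.30016068 200.15848189] [626.74411606 -71.94026104  66.        ]
[279.28384294 203.83969585] [626.74411606 -71.94026104  66.        ]
```

Request:
jog_arm:
  steps:
    - [[-0.0005,-0.0018,0,0,0,0,1],[0,0,0.01,0,0,0,1],[0,0,0.01,0,0,0,1],[0,0,0.01,0,0,0,1],[0,0,0.005,0,0,0,1],[0,0,0,0,0,0,1]]

```text
t: 8.93
ee_pos: [626.2, -70.9, 369.8]
orientation: [-3.129, -0.274, 0.005]
ft_force: [0.1, -1.1, -0.4]
width: 15.7
```

Request:
jog_arm:
  steps:
    - [[0,0,0.004,0,0,0,1],[0,0,0.004,0,0,0,1],[0,0,0.003,0,0,0,1],[0,0,0.003,0,0,0,1],[0,0,0.002,0,0,0,1],[0,0,0.002,0,0,0,1],[0,0,0,0,0,0,1]]

```text
t: 9.52
ee_pos: [626.7, -71.0, 353.7]
orientation: [-3.13, -0.273, 0.001]
ft_force: [0.5, -0.4, 0.1]
width: 15.6
```

Request:
jog_arm:
  steps:
    - [[0,0,0.003,0,0,0,1],[0,0,0.003,0,0,0,1],[0,0,0.002,0,0,0,1],[0,0,0.001,0,0,0,1],[0,0,0,0,0,0,1]]

```text
t: 9.93
ee_pos: [626.7, -71.0, 344.7]
orientation: [-3.13, -0.273, 0.001]
ft_force: [-0.1, -0.4, -0.4]
width: 15.4
```

Request:
jog_arm:
  steps:
    - [[0,0,0.001,0,0,0,1],[0,0,0.001,0,0,0,1],[0,0,0.001,0,0,0,1],[0,0,0,0,0,0,1]]

```text
t: 10.27
ee_pos: [626.8, -71.0, 341.9]
orientation: [-3.13, -0.273, 0.0]
ft_force: [0.7, -0.1, 0.6]
width: 15.4
```

Request:
jog_arm:
  steps:
    - [[0,0,0.001,0,0,0,1],[0,0,0.001,0,0,0,1],[0,0,0,0,0,0,1]]

```text
t: 10.52
ee_pos: [626.8, -71.0, 339.9]
orientation: [-3.13, -0.273, 0.0]
ft_force: [0.4, 0.2, 0.2]
width: 16.0
```

Request:
jog_arm:
  steps:
    - [[0,0,0.001,0,0,0,1],[0,0,0.001,0,0,0,1],[0,0,0,0,0,0,1]]

```text
t: 10.77
ee_pos: [627.1, -71.1, 338.8]
orientation: [3.13, 0.273, 0.001]
ft_force: [-0.9, 0.3, 5.3]
width: 15.5
```

Contact on the bare floor: Fz 5.3 N at TCP z 338.8, so the tip is at about 17 mm. There was no contact at the 31 mm insert height. The right cavity is the empty one, so I lift out and go behind the right insert.

Request:
jog_arm:
  steps:
    - [[0,0,-0.006,0,0,0,1],[0,0,-0.015,0,0,0,1],[0,0,-0.025,0,0,0,1],[0,0,-0.03,0,0,0,1],[0,0,-0.03,0,0,0,1],[0,0,-0.008,0,0,0,1],[0,0,0,0,0,0,1],[-0.015,0,0,0,0,0,1],[-0.03,0,0,0,0,0,1],[-0.025,0,0,0,0,0,1],[-0.015,0,0,0,0,0,1],[0,0,0,0,0,0,1],[0,0,0,0,0,0,1]]

```text
t: 11.85
ee_pos: [542.5, -85.8, 450.8]
orientation: [-3.129, -0.273, 0.003]
ft_force: [0.2, 0.1, -0.4]
width: 15.6
```

```bash
python3 snap.py 7 wrist scene side;python3 - <<'E'
import cv2
a=cv2.imread("pics/scene_7.png")[130:270,200:340]; a=cv2.resize(a,None,fx=4,fy=4,interpolation=cv2.INTER_CUBIC)
b=cv2.imread("pics/wrist_7.png")[60:290,160:420];b=cv2.resize(b,None,fx=2.5,fy=2.5,interpolation=cv2.INTER_CUBIC); cv2.imwrite("pics/w7c.png",b);cv2.imwrite("pics/sc7.png",a)
a=cv2.imread("pics/side_7.png")[130:280,190:340]; a=cv2.resize(a,None,fx=4,fy=4,interpolation=cv2.INTER_CUBIC); cv2.imwrite("pics/si7.png",a)
E
```

```text
11.85 [542.55 -85.84 450.83] [-3.13 -0.27  0.  ] 15.649857544457632 [ 0.15  0.06 -0.42]
tip nominal [541.98 -85.71 127.83]
wrist tip px [279.28 203.84]
scene tip px [256.31 177.5 ]
side tip px [246.18 219.32]
```

View pics/w7c.png

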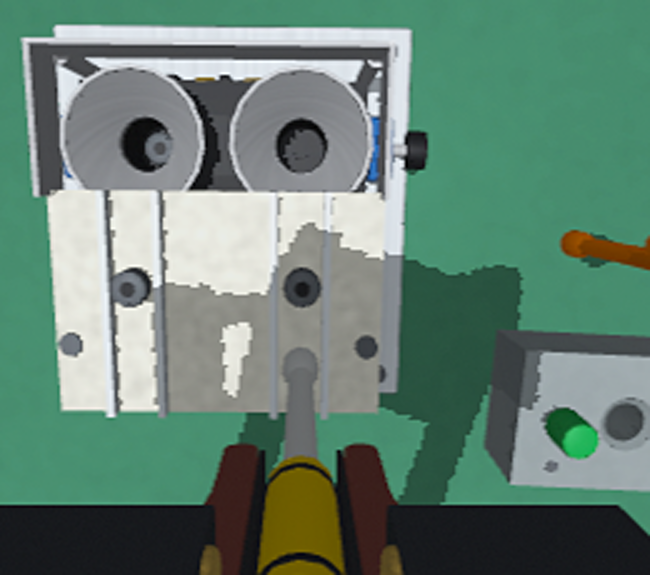

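View pics/sc7.png

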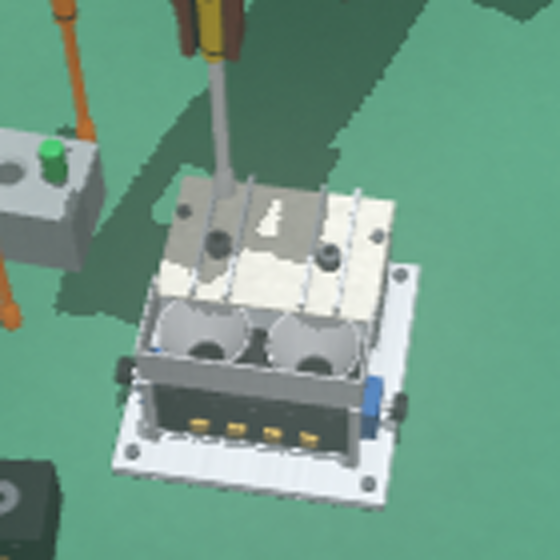

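View pics/si7.png

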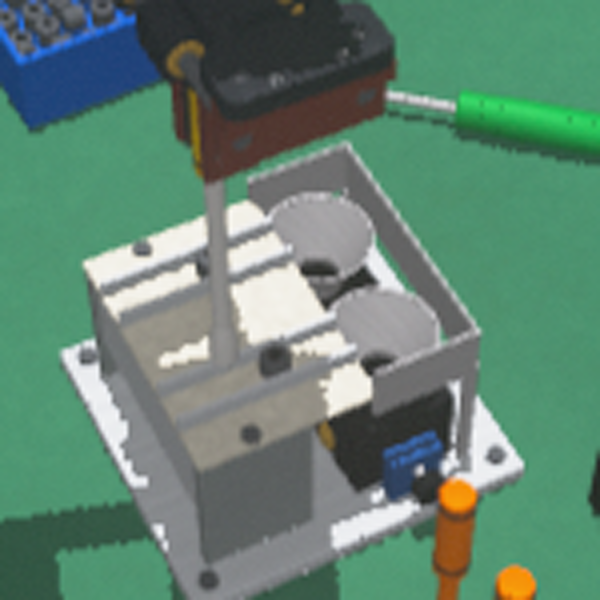

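Wrist crop: the tip at (299,370) lies midway between the right track's rails (275 and 326), behind the insert at (302,287). I'll lower into the track.

Request:
jog_arm:
  steps:
    - [[0,0,0.006,0,0,0,1],[0,0,0.006,0,0,0,1],[0,0,0.004,0,0,0,1],[0,0,0.003,0,0,0,1],[0,0,0.002,0,0,0,1],[0,0,0.002,0,0,0,1],[0,0,0,0,0,0,1]]

```text
t: 12.58
ee_pos: [543.1, -85.8, 428.6]
orientation: [-3.13, -0.273, 0.001]
ft_force: [-0.2, 0.4, 0.8]
width: 15.6
```

```bash
python3 snap.py 8 wrist;python3 - <<'E'
import cv2
b=cv2.imread("pics/wrist_8.png")[60:290,160:420];b=cv2.resize(b,None,fx=2.5,fy=2.5,interpolation=cv2.INTER_CUBIC); cv2.imwrite("pics/w8c.png",b)
E
```

```text
12.5833 [543.1  -85.76 428.64] [-3.13 -0.27  0.  ] 15.596801566272633 [-0.17  0.38  0.83]
tip nominal [542.91 -85.73 105.64]
wrist tip px [279.28 203.84]
```

View pics/w8c.png

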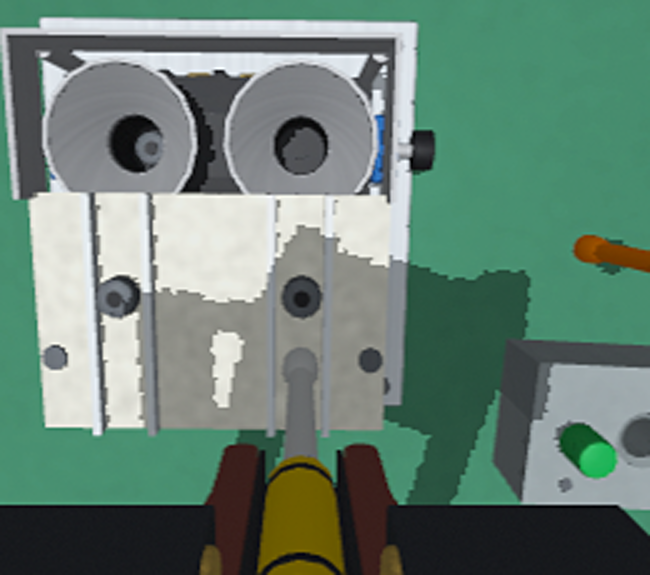

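Request:
jog_arm:
  steps:
    - [[0.002,0,0.0015,0,0,0,1],[0.004,0,0,0,0,0,1],[0.004,0,0,0,0,0,1],[0.004,0,0,0,0,0,1],[0.004,0,0,0,0,0,1],[0.004,0,0,0,0,0,1],[0.004,0,0,0,0,0,1],[0.004,0,0,0,0,0,1],[0,0,0,0,0,0,1]]

```text
t: 13.38
ee_pos: [573.4, -80.5, 427.6]
orientation: [3.13, 0.274, 0.001]
ft_force: [-0.4, 1.3, -1.0]
width: 15.4
```

```bash
python3 snap.py 9 wrist;python3 - <<'E'
import cv2
b=cv2.imread("pics/wrist_9.png")[60:290,160:420];b=cv2.resize(b,None,fx=2.5,fy=2.5,interpolation=cv2.INTER_CUBIC); cv2.imwrite("pics/w9c.png",b)
E
```

```text
13.3833 [573.43 -80.45 427.59] [3.13 0.27 0.  ] 15.408710630580062 [-0.35  1.28 -1.03]
tip nominal [573.61 -80.46 104.59]
wrist tip px [279.28 203.84]
```

View pics/w9c.png

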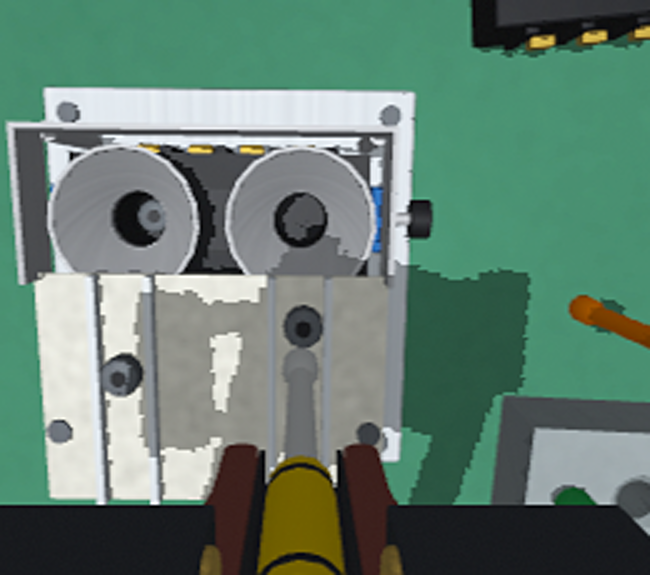

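Request:
jog_arm:
  steps:
    - [[0.003,0,0,0,0,0,1],[0.003,0,0,0,0,0,1],[0.003,0,0,0,0,0,1],[0.003,0,0,0,0,0,1],[0.003,0,0,0,0,0,1],[0.003,0,0,0,0,0,1],[0.003,0,0,0,0,0,1],[0.003,0,0,0,0,0,1],[0.003,0,0,0,0,0,1],[0.002,0,0,0,0,0,1],[0,0,0,0,0,0,1],[0,0,0,0,0,0,1]]

```text
t: 14.43
ee_pos: [601.3, -75.5, 427.5]
orientation: [-3.13, -0.274, 0.0]
ft_force: [-0.4, 0.3, -1.0]
width: 15.4
```

```bash
python3 snap.py 10 wrist scene;python3 - <<'E'
import cv2
b=cv2.imread("pics/wrist_10.png")[90:270,180:400];b=cv2.resize(b,None,fx=3,fy=3,interpolation=cv2.INTER_CUBIC); cv2.imwrite("pics/w10c.png",b)
a=cv2.imread("pics/scene_10.png")[130:270,200:340]; a=cv2.resize(a,None,fx=4,fy=4,interpolation=cv2.INTER_CUBIC); cv2.imwrite("pics/sc10.png",a)
E
```

```text
14.4333 [601.28 -75.51 427.48] [-3.13 -0.27  0.  ] 15.43711028076061 [-0.37  0.26 -0.98]
tip nominal [601.22 -75.51 104.48]
wrist tip px [279.28 203.84]
scene tip px [252.52 201.97]
```

View pics/w10c.png

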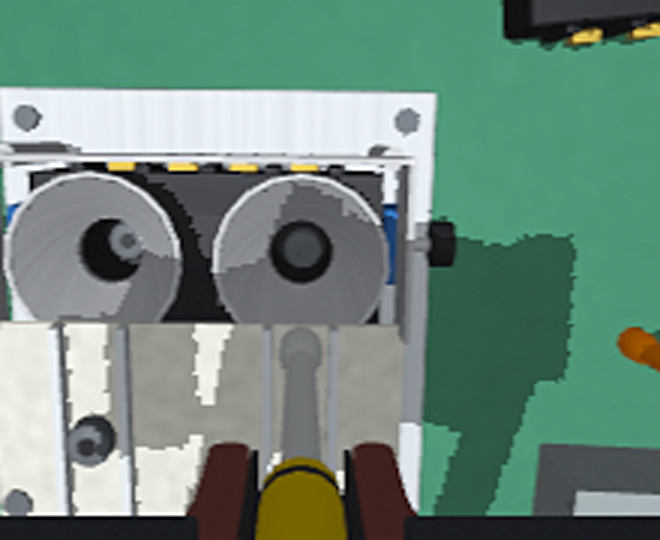

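View pics/sc10.png

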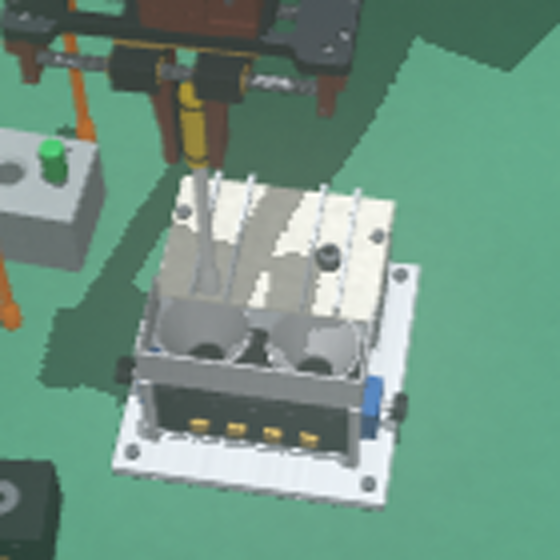

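The insert is off the track and shows in the right well at crop (302,247). The left insert is still on its track at (90,438). I'll check its depth with a gentle probe.

Request:
jog_arm:
  steps:
    - [[0.008,0,-0.002,0,0,0,1],[0.01,0,0,0,0,0,1],[0.0078,0,0,0,0,0,1],[0,0,0.008,0,0,0,1],[0,0,0.012,0,0,0,1],[0,0,0.012,0,0,0,1],[0,0,0.007,0,0,0,1],[0,0,0.002,0,0,0,1],[0,0,0,0,0,0,1]]

```text
t: 15.28
ee_pos: [626.2, -71.1, 387.1]
orientation: [-3.129, -0.273, 0.004]
ft_force: [0.4, -0.1, -0.7]
width: 15.3
```

Request:
jog_arm:
  steps:
    - [[0,0,0.006,0,0,0,1],[0,0,0.006,0,0,0,1],[0,0,0.006,0,0,0,1],[0,0,0.004,0,0,0,1],[0,0,0.002,0,0,0,1],[0,0,0,0,0,0,1]]

```text
t: 15.78
ee_pos: [626.5, -71.1, 363.9]
orientation: [-3.129, -0.273, 0.002]
ft_force: [-0.5, -1.0, -0.0]
width: 15.5
```

Request:
jog_arm:
  steps:
    - [[0,0,0.002,0,0,0,1],[0,0,0.002,0,0,0,1],[0,0,0.001,0,0,0,1],[0,0,0.001,0,0,0,1],[0,0,0,0,0,0,1]]

```text
t: 16.2
ee_pos: [626.6, -71.1, 358.5]
orientation: [-3.13, -0.273, 0.0]
ft_force: [-0.6, 0.0, -0.5]
width: 15.8
```

Request:
jog_arm:
  steps:
    - [[0,0,0.001,0,0,0,1],[0,0,0.001,0,0,0,1],[0,0,0,0,0,0,1]]

```text
t: 16.45
ee_pos: [626.6, -71.1, 356.4]
orientation: [-3.13, -0.273, 0.0]
ft_force: [-0.1, -0.7, -1.0]
width: 15.4
```

Request:
jog_arm:
  steps:
    - [[0,0,0.001,0,0,0,1],[0,0,0.001,0,0,0,1],[0,0,0,0,0,0,1]]

```text
t: 16.7
ee_pos: [626.6, -71.1, 354.3]
orientation: [-3.13, -0.273, 0.0]
ft_force: [-0.4, -0.1, 0.0]
width: 15.4
```

Request:
jog_arm:
  steps:
    - [[0,0,0.001,0,0,0,1],[0,0,0.001,0,0,0,1],[0,0,0,0,0,0,1]]

```text
t: 16.95
ee_pos: [626.8, -71.1, 352.8]
orientation: [3.13, 0.273, 0.001]
ft_force: [-0.8, 0.3, 0.8]
width: 15.6
```

Request:
jog_arm:
  steps:
    - [[0,0,0.001,0,0,0,1],[0,0,0,0,0,0,1]]

```text
t: 17.12
ee_pos: [627.0, -71.1, 352.7]
orientation: [3.129, 0.273, 0.002]
ft_force: [-2.1, 0.6, 6.9]
width: 15.8
```

The probe stopped with 6.9 N at TCP z 352.7, 13.9 mm above the floor contact, so the insert is standing fully down. I'll return the stick.

Request:
jog_arm:
  steps:
    - [[0,0,-0.006,0,0,0,1],[0,0,-0.015,0,0,0,1],[0,0,-0.025,0,0,0,1],[0,0,-0.03,0,0,0,1],[0,0,-0.03,0,0,0,1],[0,0,-0.011,0,0,0,1],[0,0,0,0,0,0,1],[-0.01,0.0125,0,0,0,0,1],[-0.02,0.0247,0,0,0,0,1],[-0.02,0.0247,0,0,0,0,1],[-0.02,0.0247,0,0,0,0,1],[-0.02,0.0247,0,0,0,0,1],[-0.02,0.0247,0,0,0,0,1],[-0.013,0.016,0,0,0,0,1],[-0.0098,0.0119,0,0,0,0,1],[0,0,0,0,0,0,1],[0,0,0,0,0,0,1]]

```text
t: 18.53
ee_pos: [523.2, -256.3, 466.5]
orientation: [-3.128, -0.27, 0.005]
ft_force: [-0.2, 0.1, -0.7]
width: 15.4
```

```bash
python3 snap.py 11 wrist scene;python3 - <<'E'
import cv2
b=cv2.imread("pics/wrist_11.png")[90:290,180:400];b=cv2.resize(b,None,fx=2.9,fy=2.9,interpolation=cv2.INTER_CUBIC); cv2.imwrite("pics/w11c.png",b)
E
```

```text
18.5333 [ 523.19 -256.28  466.51] [-3.13 -0.27  0.  ] 15.434656671506955 [-0.15  0.09 -0.65]
tip nominal [ 522.21 -255.73  143.51]
wrist tip px [279.28 203.83]
scene tip px [197.25 151.69]
```

View pics/w11c.png

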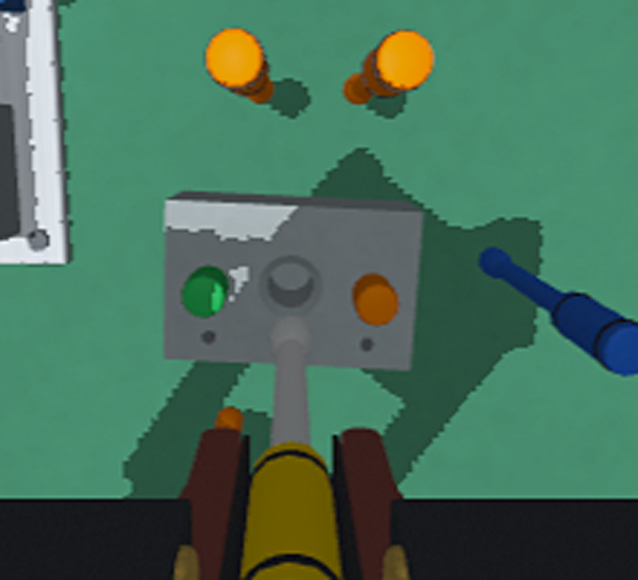

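```bash
python3 - <<'E'
from h import *
v=np.load("o_11.npy"); o={"ee_pos":v[:3],"orientation":v[3:]}
print(atz("wrist",(280.2,187.6),60,o),proj("wrist",[524.4,-255.4,60],o),ctrl.get_obs()["ee_pos"],ctrl.get_obs()["orientation"])
E
```

```text
[ 524.7037923  -256.21983478   60.        ] [279.52031084 187.72454583] [ 524.11482608 -255.17568075  467.25729717] [-3.12831523e+00 -2.73298167e-01  2.66754777e-03]
```

Request:
jog_arm:
  steps:
    - [[0.0003,0,0.015,0,0,0,1],[0,0,0.02,0,0,0,1],[0,0,0.02,0,0,0,1],[0,0,0.01,0,0,0,1],[0,0,0.005,0,0,0,1],[0,0,0,0,0,0,1]]

```text
t: 19.13
ee_pos: [524.7, -254.8, 397.4]
orientation: [-3.128, -0.275, 0.003]
ft_force: [0.5, 0.4, -0.6]
width: 15.4
```

Request:
jog_arm:
  steps:
    - [[0,0,0.006,0,0,0,1],[0,0,0.006,0,0,0,1],[0,0,0.006,0,0,0,1],[0,0,0.006,0,0,0,1],[0,0,0,0,0,0,1]]

```text
t: 19.55
ee_pos: [524.2, -255.3, 373.4]
orientation: [-3.129, -0.273, 0.002]
ft_force: [-0.6, -0.6, -0.6]
width: 15.7
```

Inside the hole (tip at about 51 mm) with no force. I'll continue down to about 1 mm above its floor.

Request:
jog_arm:
  steps:
    - [[0,0,0.008,0,0,0,1],[0,0,0.008,0,0,0,1],[0,0,0.008,0,0,0,1],[0,0,0.006,0,0,0,1],[0,0,0.005,0,0,0,1],[0,0,0.003,0,0,0,1],[0,0,0.0015,0,0,0,1],[0,0,0,0,0,0,1],[0,0,0,0,0,0,1]]

```text
t: 20.3
ee_pos: [524.7, -255.5, 335.2]
orientation: [3.13, 0.273, 0.0]
ft_force: [-0.4, 0.6, -0.8]
width: 15.7
```

Request:
jog_arm:
  steps:
    - [[0,0,0.0015,0,0,0,1],[0,0,0.001,0,0,0,1],[0,0,0,0,0,0,1]]

```text
t: 20.55
ee_pos: [524.6, -255.4, 332.6]
orientation: [3.13, 0.274, 0.0]
ft_force: [-0.1, 0.2, -1.7]
width: 15.1
```

Request:
jog_arm:
  steps:
    - [[0,0,0,0,0,0,0],[0,0,0,0,0,0,0],[0,0,0,0,0,0,0],[0,0,0,0,0,0,0],[0,0,0,0,0,0,0],[0,0,0,0,0,0,0],[0,0,0,0,0,0,0],[0,0,0,0,0,0,0]]

```text
t: 21.22
ee_pos: [524.6, -255.5, 332.6]
orientation: [3.13, 0.273, 0.0]
ft_force: [-0.1, -0.6, -0.4]
width: 43.7
```

Request:
jog_arm:
  steps:
    - [[0,0,-0.01,0,0,0,0],[0,0,-0.02,0,0,0,0],[0,0,-0.03,0,0,0,0],[0,0,-0.03,0,0,0,0],[0,0,-0.03,0,0,0,0],[0,0,-0.01,0,0,0,0],[-0.03,0,0,0,0,0,0],[-0.03,0,0,0,0,0,0],[0,0,0,0,0,0,0]]

```text
t: 21.97
ee_pos: [461.9, -265.8, 462.4]
orientation: [-3.129, -0.272, 0.004]
ft_force: [0.3, 0.4, -0.7]
width: 43.8
```

```bash
python3 snap.py 12 wrist scene side
```

```text
21.9667 [ 461.88 -265.75  462.37] [-3.13 -0.27  0.  ] 43.83496672163185 [ 0.26  0.4  -0.69]
tip nominal [ 460.96 -265.53  139.37]
wrist tip px [279.28 203.84]
scene tip px [203.45 135.22]
side tip px [227.78 312.63]
```

View pics/wrist_12.png

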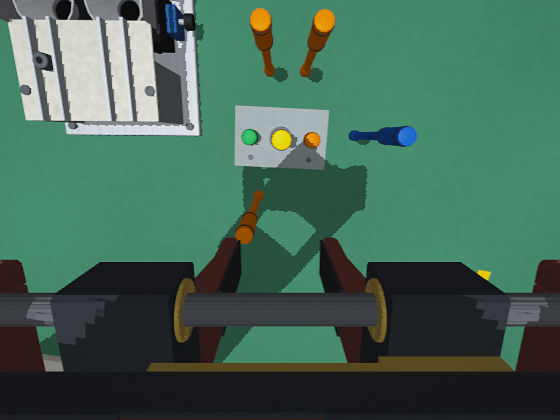

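View pics/scene_12.png

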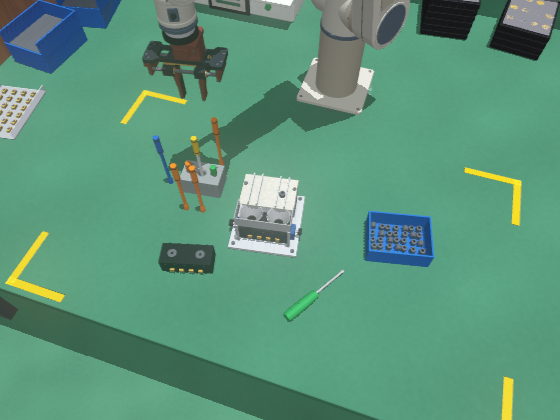

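View pics/side_12.png

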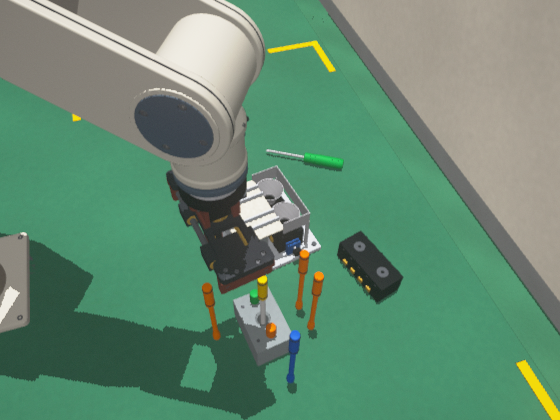

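The stick stands upright in its hole (wrist (281,139)), the left insert is still on its track (scene (282,194)), and the look-alikes and bystanders are where they started. I'm handing in.

```bash
python3 -c "
from workcell import ctrl
print(ctrl.get_obs()['t'],ctrl.get_obs()['ft_force']); print(ctrl.close_job())"
```

```text
22.1167 [-0.3076397  -0.8435188   0.34621407]
the job is handed in; nothing more can be done
None
```

The job is done and handed in at 22.1 s of the 53 s allowed; no verdict was reported.

- **Finding the empty cavity:** I took the yellow-handled stick and probed the right funnel first. It reached the bare floor with 5.3 N, tip at about 17 mm, and met nothing at the insert height of 31 mm. I never probed the left cavity; its being full follows from the right one being empty, and the camera showed a ring inside it.
- **Loading:** I slid the right insert over the edge with the stick. A gentle re-probe stopped 13.9 mm above the earlier floor contact, so the insert is standing fully down.
- **Stick and scene:** The stick is back upright in its hole and the gripper is clear. The last pictures showed the left insert still on its track. The bin, finished housing, screwdriver and look-alikes had not visibly moved.
- **Disagreement:** The loader's position along its tracks came out about 4 mm different from the base plate than from the top features. I used the top features, and the probing and pushing agreed with them. No check failed.

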